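# Donated toiletries into the counting trays

## Task

Sort the donated toiletries for the tally: stand each of the four bottles with a green, pink, blue or yellow top upright in the middle of the tray of the same colour as its top, with the two flat bottles turned so their long side runs along the tray's long side. Set each one down rather than dropping it, do not knock any over, and leave the bottle with the black pump where it is.

Things in the scene. Friction and masses are not known exactly. Their poses are not given: they have to be found in the camera images.
- green_bottle: Upright flat shampoo bottle, pale green body with a green cap, loose, 0.15 to 0.31 kg. Oval foot 64 mm (its x) by 38 mm (its y); the straight body is 85 mm tall, then a shoulder and a 44 x 28 mm cap up to 112 mm. Origin: centre of the underside, z up. Grip it across the 38 mm width (fingers closing along its y) about 68 mm up.
- pink_bottle: Upright flat shampoo bottle, white body with a pink cap, loose, 0.15 to 0.31 kg. Oval foot 64 mm (its x) by 38 mm (its y); the straight body is 85 mm tall, then a shoulder and a 44 x 28 mm cap up to 112 mm. Origin: centre of the underside, z up. Grip it across the 38 mm width (fingers closing along its y) about 68 mm up.
- blue_bottle: Upright round bottle, light blue body with a blue cap, loose, 0.17 to 0.35 kg. 54 mm diameter up to 85 mm, shoulder to 94 mm, cap 44 mm diameter to 112 mm. Origin: centre of the underside, z up. Grip the body about 68 mm up.
- yellow_pump: Upright round white lotion bottle with a yellow pump head, 56 mm diameter up to 92 mm, shoulder to 106 mm, pump head to 124 mm with a spout reaching 20 mm from the axis along its x. Origin: centre of the underside, z up. Loose, 0.18 to 0.37 kg. Grip the body about 80 mm up, fingers closing along its y so that they straddle the spout.
- black_pump: Upright round white lotion bottle with a black pump head, 56 mm diameter up to 92 mm, shoulder to 106 mm, pump head to 124 mm with a spout reaching 20 mm from the axis along its x. Origin: centre of the underside, z up. It has no tray and must be left alone; loose, 0.26 kg.
- green_tray: Shallow green tray taped to the table, inside 88 mm (its x) by 62 mm (its y), walls 5 mm thick, 15 mm high from the table, floor 3 mm above the table, with a white oval outline on the floor. Origin: centre of its underside on the table, z up. It stays put.
- pink_tray: Shallow pink tray taped to the table, inside 88 mm (its x) by 62 mm (its y), walls 5 mm thick, 15 mm high from the table, floor 3 mm above the table, with a white oval outline on the floor. Origin: centre of its underside on the table, z up. It stays put.
- blue_tray: Shallow blue tray taped to the table, inside 84 mm (its x) by 84 mm (its y), walls 5 mm thick, 15 mm high from the table, floor 3 mm above the table, with a white round outline on the floor. Origin: centre of its underside on the table, z up. It stays put.
- yellow_tray: Shallow yellow tray taped to the table, inside 84 mm (its x) by 84 mm (its y), walls 5 mm thick, 15 mm high from the table, floor 3 mm above the table, with a white round outline on the floor. Origin: centre of its underside on the table, z up. It stays put.
Things that resemble listed ones, but are neither listed nor needed, are in the scene too. What is shaped like the blue_bottle but red is not meant.

How it is judged:
By the outcome, as a careful person would: the job done as asked, in the order asked, and still so for the second after the job is handed in, with the robot touching nothing.
It also fails if it takes over 102 s, if anything falls off the work surface, if the arm or the gripper's body presses on something with over 40 N, if the wrist force passes 120 N, or if a joint passes its speed limit or range.

## Robot

A 7-joint arm with a two-finger parallel gripper is mounted at the origin on the work surface. World frame = base frame: x ahead of the robot, y to its left, z up, the work surface at z = 0. Lengths are in m, angles in rad, forces in N, time in s.
With the tool pointing down it reaches from about 0.425 to 0.925 m from the base axis. Payload 6.8 kg.
Tool frame: the origin (TCP) lies midway between the tips of the shut fingers; the grasp point (between the pads) lies 19 mm behind it; z points along the fingers, y is the line along which they close (so a half turn about z gives the same grasp; the last joint's range is limited). The gripper opens to 85 mm and grips with 20 to 120 N. Pads are 22 mm wide; open, the fingers measure 114 mm over their backs; the gripper's body (76 mm by 85 mm) begins 54 mm behind the grasp point. The pads swing forward as they close: fully open they stand 13 mm farther back than shut.
Start: joints at [1.019, 0.477, 0.022, 1.555, -0.011, 1.109, -0.083], TCP at [0.29, -0.61, 0.231] pointing down, gripper open.
Joint ranges: [-2.96, 2.96], [-0.34, 2.1], [-1.41, 1.46], [0.24, 2.44], [-1.37, 4.51], [0.17, 1.92], [-2.96, 2.96]. Speed limits (rad/s): [2.39, 2.39, 3.14, 3.14, 3.14, 3.14, 3.14].

## Interface

Orientations are given as a unit quaternion [w, x, y, z].
In Python, from station import bot, imaging gives the robot as it stands.
- The arm moves only by the tool move_arm, never from a script. Its argument "commands" is a list that holds one entry, the list of rows, each a list of 7 numbers: the shift along the tool's x, y, z in m, then the turn, a rotation vector about the tool's x, y, z in degrees, then the finger opening in m, from 0 to 0.0854. In form: [[[x, y, z, rx, ry, rz, grip], ...]]. A call has 1 to 20 rows; each row shifts and turns the commanded pose from where the row before left it, along the tool's axes as they then stand; what a row does not reach is not made up. A row lasts 1/8 s, in which the tool goes at most 62.5 mm and 10.7 degrees, less where a joint would pass 70% of its speed; a pose out of reach is approached as far as the arm can. A call is refused whole if a number of a shift passes 0.0625 or a number of a turn 10.7, either way. A call with a gripper value outside its range is refused whole. The fingers move at their own pace and stop on an object; "squeeze" is the grip in N (left out, the last holds). Time passes only in rows, so rows that do not move let the fingers close. It gives the time, the measured TCP pose, the force, the opening and the grip force at its end, in the units of the state.
- bot.get_obs(): the state, without advancing time (a new reading comes with each control period).
- imaging.read_camera(name): name is "side" or "top" or "wrist"; returns the picture (480x640x3 uint8, red, green, blue); there is no depth.
- imaging.calibration(name): a dict with "intrinsics" (3x3 intrinsics, pixels), "k1" (the pictures are not rectified: a ray, as slopes to the right and down, at radius r is drawn at 1 + k1 r^2 times it, then the intrinsics apply), "extrinsics" (4x4, takes a point from camera to world coordinates); the wrist camera has in their place "mount" (4x4, takes a point from camera to tool coordinates, whose origin is the TCP and whose axes are the flange's). Camera axes: x right, y down, z forward; pixel columns grow to the right and rows downward; lengths in m; the calibration is good to about 2 mm. A picture is of the moment at which its call begins: read the wrist's pose just before it. calibration takes no time and is no camera call.
- bot.hand_in(): hands the job in; it is judged then, once.
The state is a dict: "t": time; "q": joint angles; "joint_vel": joint speeds; "joint_torque": joint torques, N m; "eef_pos": TCP position; "tool_rot": TCP orientation; "contact_force": force on the tool from outside, world axes, zero at the start; "torque": the same for the moment, N m; "gripper_width": opening from 0.0 (shut) to 1.0 (fully open); "grasp_force": force on a finger pad.
Only numpy, scipy, OpenCV 4.12 (cv2) and the standard library are available. Lean on these libraries where they do the work, as an engineer would, in place of code of your own. Each camera call takes 0.05 s, during which the arm holds its last target. There are 200 camera calls.

## Working session

There is one attempt and no reset: what is moved stays moved. The work goes in short steps, Python scripts to look and compute and a tool call to move; the robot and the scene stay as the last step left them, time stands still between calls to the robot, and variables do not carry over. Pictures are saved under pics/ and viewed, at most 14 in all, crops included, and the job is handed in when it is done.

Besides the shell and the picture viewer there is one more tool, called after "Emit:" as a command line: name --argument value ..., lists and objects as JSON in quotes. move_arm: Moves the arm, as the interface text tells. Its arguments: {"type":"object","properties":{"commands":{"type":"array","items":{"type":"array","items":{"type":"array","items":{"type":"number"}}}},"squeeze":{"type":"number"}},"required":["commands"]}

```bash
mkdir -p pics
python3 - <<'E'
from station import bot, imaging
import cv2
print(bot.get_obs())
for n in ("top","side"):
    cv2.imwrite(f"pics/{n}0.png",imaging.read_camera(n)[:,:,::-1]); 
for n in ("top","side","wrist"): print(imaging.calibration(n))
E
```

```text
{'t': 0.0, 'q': array([ 1.01889871,  0.47779995,  0.02233067,  1.55647296, -0.01149687,
        1.10925417, -0.0830591 ]), 'joint_vel': array([-0.00193209,  0.00055612, -0.00050677,  0.00065821,  0.00025982,
       -0.00042792, -0.0003983 ]), 'joint_torque': array([ 1.23632843e-03, -5.96445072e+01,  1.60808645e+00, -2.81194943e+01,
        1.23282822e-02,  9.14891105e-03, -2.35823717e-05]), 'eef_pos': array([ 0.28956391, -0.6090829 ,  0.23031654]), 'tool_rot': array([-8.64014079e-04,  9.75473022e-01,  2.20117167e-01, -2.63070847e-04]), 'contact_force': array([0.75252686, 0.53064291, 0.59066099]), 'torque': array([-0.03376354, -0.02283033,  0.01176386]), 'grasp_force': 0.0, 'gripper_width': 0.9989769527836596}
{'intrinsics': array([[586.23978483,   0.        , 321.8509844 ],
       [  0.        , 586.23978483, 235.08744252],
       [  0.        ,   0.        ,   1.        ]]), 'k1': -0.18026679468613674, 'extrinsics': array([[-0.00831068, -0.98109053,  0.19337089,  0.21661333],
       [-0.99991181,  0.01015662,  0.00855669,  0.00663023],
       [-0.01035889, -0.19328273, -0.98108842, 
[... 383 characters left out ...]
 -0.54467429,  0.79594796],
       [ 0.01700683, -0.73009279, -0.68313636,  1.05061941],
       [ 0.        ,  0.        ,  0.        ,  1.        ]])}
{'intrinsics': array([[381.78205737,   0.        , 322.11526769],
       [  0.        , 381.78205737, 243.26000241],
       [  0.        ,   0.        ,   1.        ]]), 'k1': 0.020865199940266983, 'mount': array([[ 5.22415630e-04, -9.56529210e-01, -2.91636072e-01,
         7.34333964e-02],
       [ 9.99999815e-01,  5.90375341e-04, -1.45029127e-04,
         4.86478241e-04],
       [ 3.10899341e-04, -2.91635942e-01,  9.56529341e-01,
        -1.42032917e-01],
       [ 0.00000000e+00,  0.00000000e+00,  0.00000000e+00,
         1.00000000e+00]])}
```

View pics/top0.png

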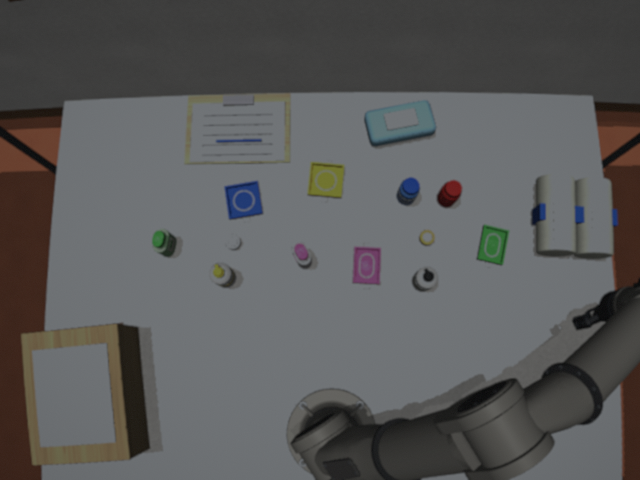

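View pics/side0.png

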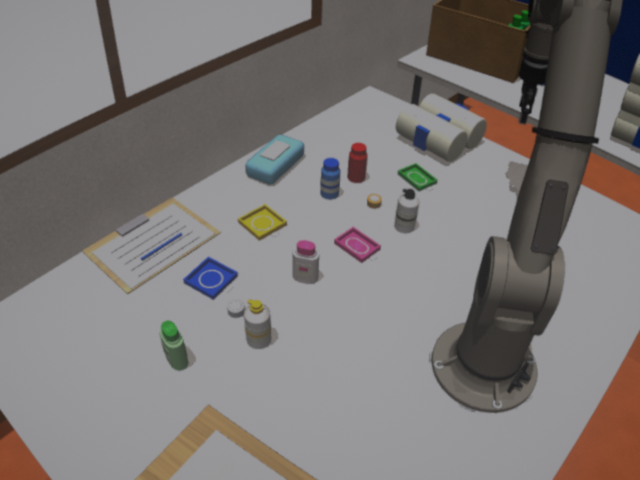

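The top view shows the green bottle at (160,240), pink at (302,253), blue at (410,190), yellow pump at (220,272) and black pump at (427,277). A red lookalike stands at (451,192). Trays are at green (492,245), pink (367,266), blue (244,201) and yellow (326,181). I'll enlarge these to measure them.

```bash
cat > h.py <<'E'
import numpy as np, cv2
from station import bot, imaging
def ray(c,px):
    K,k1=c["intrinsics"],c["k1"]
    d=cv2.undistortPoints(np.array([[px]],float),K,np.array([k1,0,0,0,0.]))[0,0]
    return np.array([d[0],d[1],1])
def T_tool(o):
    from scipy.spatial.transform import Rotation as R
    T=np.eye(4);w,x,y,z=o["tool_rot"];T[:3,:3]=R.from_quat([x,y,z,w]).as_matrix();T[:3,3]=o["eef_pos"];return T
def to_plane(c,px,z,E=None):
    E=c["extrinsics"] if E is None else E
    r=E[:3,:3]@ray(c,px);p=E[:3,3];return (p+r*(z-p[2])/r[2])[:2]
E
python3 - <<'E'
import cv2
im=cv2.imread("pics/top0.png")
im=cv2.convertScaleAbs(im,alpha=1.6)
for n,x,y in(("L",140,165),("R",345,165)):
    cv2.imwrite(f"pics/top0{n}.png",cv2.resize(im[y:y+130,x:x+200],None,fx=4,fy=4,interpolation=cv2.INTER_CUBIC))
E
```

```text
(no output)
```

View pics/top0L.png

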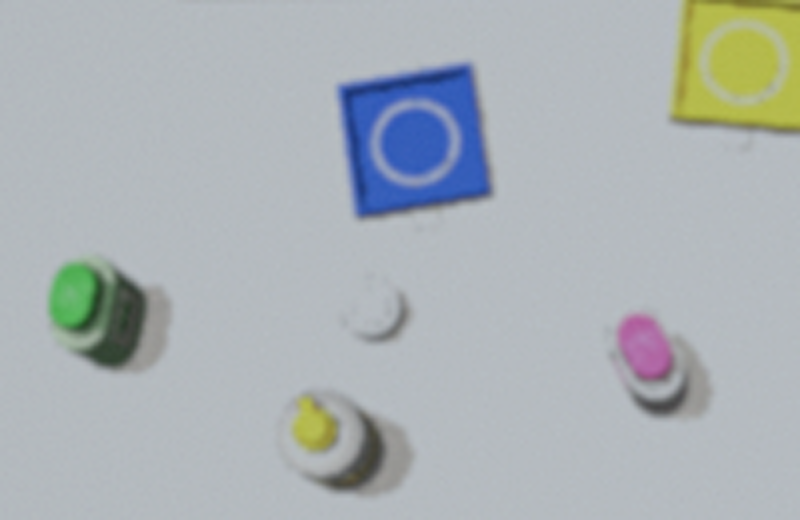

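View pics/top0R.png

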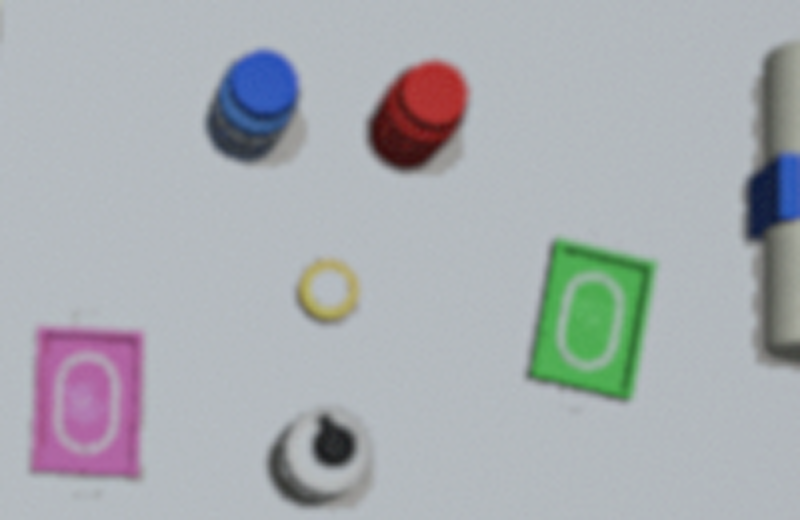

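Blue-capped blue bottle at crop R (264,82) is the wanted one; the red one at (434,95) is the lookalike and stays. Yellow pump is crop L (315,425), black pump crop R (333,445). Now I'll measure caps and trays by colour segmentation.

Run:
```python
from h import *
im=cv2.imread("pics/top0.png").astype(int); c=imaging.calibration("top")
hsv=cv2.cvtColor(im.astype(np.uint8),cv2.COLOR_BGR2HSV).astype(int)
S={"green_b":((158,239),.112),"pink_b":((301,251),.112),"blue_b":((411,185),.112),"yellow_p":((219,272),.120),
"green_t":((493,245),.015),"pink_t":((364,265),.015),"blue_t":((244,201),.015),"yellow_t":((326,181),.015)}
for n,((x,y),z) in S.items():
    h=hsv[y,x,0]; m=((abs(hsv[...,0]-h)<10)&(hsv[...,1]>90)).astype(np.uint8)
    if n=="blue_b": m&=(hsv[...,1]>170).astype(np.uint8)
    if n[-1]=="t": m=cv2.morphologyEx(m,cv2.MORPH_CLOSE,np.ones((9,9)))
    k,l=cv2.connectedComponents(m); m=(l==l[y,x])
    ys,xs=np.nonzero(m)
    P=np.array([to_plane(c,p,z) for p in zip(xs,ys)])
    r=cv2.minAreaRect((P*1000).astype(np.float32)); b=cv2.boxPoints(r)
    e=b[1]-b[0],b[2]-b[1]; e=max(e,key=np.linalg.norm)
    ev,V=np.linalg.eigh(np.cov(P.T)); a=np.degrees(np.arctan2(V[1,1],V[0,1]))%180
    print(n,"rect ctr",np.round(r[0],1),"size",np.round(r[1],1),"long ang",round(np.degrees(np.arctan2(e[1],e[0]))%180,1),"mean",np.round(P.mean(0)*1000,1),"pca",round(a,1),len(P))
for n,p in {"ybody":(221,272.5),"black":(426.5,278)}.items(): print(n,to_plane(c,p,.1))
f=lambda u,v,z,ox:to_plane(c,(ox+u/4,165+v/4),z)
print("spout",f(315,427,.124,140),f(305,400,.12,140))
```

```text
green_b rect ctr [498.9 439.7] size [39.9 29.2] long ang 2.5 mean [498.5 440. ] pca 175.3 158
pink_b rect ctr [546.9  40.6] size [1976.3 1395.6] long ang 89.0 mean [509.8  27.6] pca 89.1 306547
blue_b rect ctr [ 630.  -209.6] size [39.7 39.5] long ang 11.1 mean [ 630.2 -210. ] pca 19.0 189
yellow_p rect ctr [414.2 279.1] size [23.1 27.8] long ang 179.7 mean [412.4 279.9] pca 28.5 91
green_t rect ctr [ 491.9 -445.5] size [70.5 96.6] long ang 166.0 mean [ 491.7 -445.2] pca 166.3 870
pink_t rect ctr [440.1 -98.6] size [67.  92.3] long ang 178.5 mean [439.9 -98.7] pca 176.1 865
blue_t rect ctr [624.7 236.2] size [94.7 92.9] long ang 9.4 mean [624.4 236.2] pca 9.3 1121
yellow_t rect ctr [679.    8.3] size [91.7 92.8] long ang 173.9 mean [678.9   8.4] pca 158.1 1074
ybody [0.41169335 0.27641471]
black [ 0.39260205 -0.24418811]
spout [0.41042552 0.27774039] [0.42810005 0.28523839]
```

Emit:
move_arm --commands '[[[0,0,0,0,0,8.5,0.0854],[0,0,0,0,0,8.5,0.0854],[0,0,0,0,0,8.4,0.0854],[0.026,-0.041,0,0,0,0,0.0854],[0.026,-0.041,0,0,0,0,0.0854],[0.026,-0.041,0,0,0,0,0.0854],[0.026,-0.041,0,0,0,0,0.0854],[0.026,-0.041,0,0,0,0,0.0854],[0.026,-0.041,0,0,0,0,0.0854],[0.026,-0.041,0,0,0,0,0.0854],[0.026,-0.041,0,0,0,0,0.0854],[0.026,-0.041,0,0,0,0,0.0854],[0.026,-0.041,0,0,0,0,0.0854],[0,-0.04,0,0,0,0,0.0854],[0,-0.04,0,0,0,0,0.0854],[0,-0.04,0,0,0,0,0.0854],[0,-0.04,0,0,0,0,0.0854],[0,-0.04,0,0,0,0,0.0854]]]' --squeeze 45

```text
t: 2.35
eef_pos: [0.5492, 0.0017, 0.231]
tool_rot: [0.0, 1.0, 0.0, -0.0]
contact_force: [0.3, -0.9, 0.1]
gripper_width: 1.001
grasp_force: 0.0
```

Emit:
move_arm --commands '[[[-0.0045,-0.04,0.003,0,0,0,0.0854],[-0.0045,-0.04,0.003,0,0,0,0.0854],[-0.0045,-0.04,0.003,0,0,0,0.0854],[-0.0045,-0.04,0.003,0,0,0,0.0854],[-0.0045,-0.04,0.003,0,0,0,0.0854],[-0.0045,-0.04,0.003,0,0,0,0.0854],[-0.0045,-0.04,0.003,0,0,0,0.0854],[-0.0045,-0.04,0.003,0,0,0,0.0854],[-0.0045,-0.04,0.003,0,0,0,0.0854],[-0.0045,-0.04,0.003,0,0,0,0.0854],[-0.0045,-0.04,0.003,0,0,0,0.0854],[0,0,0,0,0,0,0.0854]]]'

```text
t: 3.85
eef_pos: [0.4972, 0.4444, 0.1974]
tool_rot: [-0.001, 1.0, 0.003, -0.001]
contact_force: [0.2, -0.1, 0.2]
gripper_width: 1.0
grasp_force: 0.0
```

```bash
cat >> h.py <<'E'
def snap(name):
    o=bot.get_obs(); im=imaging.read_camera("wrist")[:,:,::-1].copy()
    cv2.imwrite(f"pics/{name}.png",im)
    c=imaging.calibration("wrist"); return im,c,T_tool(o)@c["mount"],o
def seg(im,c,E,xy,z,smin=90,close=0):
    hsv=cv2.cvtColor(im,cv2.COLOR_BGR2HSV).astype(int); x,y=xy
    dh=abs((hsv[...,0]-hsv[y,x,0]+90)%180-90); m=((dh<10)&(hsv[...,1]>smin)).astype(np.uint8)
    if close: m=cv2.morphologyEx(m,cv2.MORPH_CLOSE,np.ones((close,close)))
    l=cv2.connectedComponents(m)[1]; ys,xs=np.nonzero(l==l[y,x])
    P=np.array([to_plane(c,p,z,E) for p in zip(xs,ys)])*1000
    r=cv2.minAreaRect(P.astype(np.float32)); b=cv2.boxPoints(r)
    e=max((b[1]-b[0],b[2]-b[1]),key=np.linalg.norm)
    V=np.linalg.eigh(np.cov(P.T))[1]
    print("rect",np.round(r[0],1),np.round(r[1],1),"ang",round(np.degrees(np.arctan2(e[1],e[0]))%180,1),"mean",np.round(P.mean(0),1),"pca",round(np.degrees(np.arctan2(V[1,1],V[0,1]))%180,1))
E
python3 - <<'E'
from h import *
im,c,E,o=snap("wg"); print(o["eef_pos"],o["q"])
p=np.linalg.inv(E)@np.array([.499,.44,.112,1]);p=p[:3]/p[2];u=(c["intrinsics"]@p)[:2].astype(int);print(u)
seg(im,c,E,u,.112)
E
```

```text
[0.4971736  0.44436184 0.19735781] [-0.61147901  0.51267249 -0.29748327  1.59214401  0.16236276  1.06180629
 -2.51693631]
[327 246]
rect [502.4 442.1] [29.  45.2] ang 167.2 mean [502.7 442.2] pca 168.0
```

View pics/wg.png

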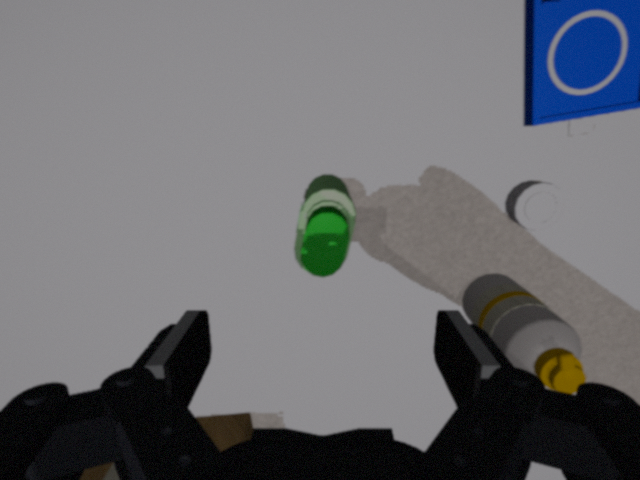

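Emit:
move_arm --commands '[[[0,0,0,0,0,6,0.0854],[0,0,0,0,0,6,0.0854],[0,0,0,0,0,0,0.0854]]]'

```text
t: 4.28
eef_pos: [0.5006, 0.4388, 0.1982]
tool_rot: [0.001, 0.994, -0.105, 0.0]
contact_force: [0.3, 0.3, -0.5]
gripper_width: 0.998
grasp_force: 0.0
```

```bash
cat >> h.py <<'E'
def go(x,y,z,yaw):
    from scipy.spatial.transform import Rotation as R
    o=bot.get_obs();T=T_tool(o)
    cur=np.degrees(np.arctan2(T[1,0],T[0,0]))
    d=np.array([x,y,z])-T[:3,3]
    print("pos",np.round(T[:3,3],4),"yaw",round(cur,2),"shift now",np.round(T[:3,:3].T@d,4),"turn z",round((cur-yaw+180)%360-180,2),"tiltaxis",np.round(T[:3,2],4),"q7",o["q"][6])
    a=np.radians(yaw);X=np.array([np.cos(a),np.sin(a),0]);Y=np.array([np.sin(a),-np.cos(a),0])
    print("shift if turned first",np.round([X@d,Y@d,-d[2]],4))
E
python3 -c "
from h import *
im,c,E,o=snap('wg2')
p=np.linalg.inv(E)@np.array([.502,.442,.112,1]);p=p[:3]/p[2];u=(c['intrinsics']@p)[:2].astype(int)
seg(im,c,E,u,.112)
go(.502,.442,.047,-12)"
```

```text
rect [502.1 442.1] [29.2 45.7] ang 172.4 mean [502.5 442. ] pca 167.5
pos [0.5004 0.4391 0.1983] yaw -11.94 shift now [ 0.0009 -0.0033  0.1513] turn z 0.06 tiltaxis [ 3.e-04 -1.e-03 -1.e+00] q7 -2.703680960771101
shift if turned first [ 0.0009 -0.0032  0.1513]
```

Emit:
move_arm --commands '[[[0.001,-0.003,0.02,0,0,0,0.0854],[0,0,0.03,0,0,0,0.0854],[0,0,0.03,0,0,0,0.0854],[0,0,0.03,0,0,0,0.0854],[0,0,0.025,0,0,0,0.0854],[0,0,0.016,0,0,0,0.0854],[0,0,0,0,0,0,0.06],[0,0,0,0,0,0,0.03],[0,0,0,0,0,0,0.02],[0,0,0,0,0,0,0.02],[0,0,0,0,0,0,0.02],[0,0,0,0,0,0,0.02]]]'

```text
t: 5.82
eef_pos: [0.5022, 0.4437, 0.0486]
tool_rot: [-0.001, 0.995, -0.104, 0.001]
contact_force: [-1.0, -1.4, 6.4]
gripper_width: 0.44
grasp_force: 45.8
```

Emit:
move_arm --commands '[[[0,0,-0.015,0,0,0,0.02],[0,0,-0.03,0,0,0,0.02],[0,0,-0.035,0,0,0,0.02],[0,0,-0.035,0,0,0,0.02],[0,0,-0.025,0,0,0,0.02],[0.004,0.02,0,0,0,0,0.02],[0.008,0.04,0,0,0,0,0.02],[0.008,0.04,0,0,0,0,0.02],[0.008,0.04,0,0,0,0,0.02],[0.008,0.04,0,0,0,0,0.02],[0.008,0.04,0,0,0,0,0.02],[0.008,0.04,0,0,0,0,0.02],[0.008,0.04,0,0,0,0,0.02],[0.008,0.04,0,0,0,0,0.02],[0.008,0.04,0,0,0,0,0.02],[0.008,0.04,0,0,0,0,0.02],[0.008,0.04,0,0,0,0,0.02],[0.008,0.04,0,0,0,0,0.02],[0.008,0.04,0,0,0,0,0.02],[0.008,0.04,0,0,0,0,0.02]]]'

```text
t: 8.32
eef_pos: [0.492, -0.1504, 0.186]
tool_rot: [0.0, 0.994, -0.105, -0.001]
contact_force: [1.3, -0.2, -2.2]
gripper_width: 0.44
grasp_force: 45.7
```

Emit:
move_arm --commands '[[[0.008,0.04,0,0,0,0,0.02],[0.008,0.04,0,0,0,0,0.02],[0.008,0.04,0,0,0,0,0.02],[0.008,0.04,0,0,0,0,0.02],[0.008,0.04,0,0,0,0,0.02],[0.008,0.04,0,0,0,0,0.02],[0.004,0.02,0,0,0,0,0.02],[0,0,0,0,0,0,0.02],[0,0,0,0,0,0,0.02]]]'

```text
t: 9.45
eef_pos: [0.4915, -0.4114, 0.1867]
tool_rot: [-0.001, 0.995, -0.104, -0.0]
contact_force: [1.0, 1.0, -1.1]
gripper_width: 0.44
grasp_force: 45.7
```

```bash
python3 -c "
from h import *
im,c,E,o=snap('wg3')
print(o['grasp_force'],o['gripper_width'])
go(.492,-.4455,.053,-13.9)"
```

```text
45.65078213810921 0.4396399375444647
pos [ 0.4918 -0.4113  0.1869] yaw -11.85 shift now [0.0073 0.0336 0.1339] turn z 2.05 tiltaxis [-3.0e-04  1.6e-03 -1.0e+00] q7 -1.150101375360333
shift if turned first [0.0084 0.0332 0.1339]
```

View pics/wg3.png

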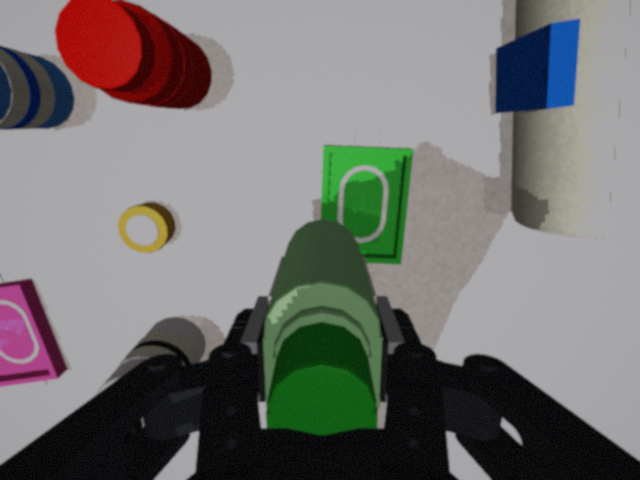

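```bash
python3 -c "
from h import *
im=cv2.imread('pics/wg3.png');c=imaging.calibration('wrist');E=T_tool(bot.get_obs())@c['mount']
print('oval',to_plane(c,(363,203.5),.003,E))
q=[to_plane(c,p,.015,E) for p in ((324,146),(412,149),(401.5,263))]
print(q,(q[0]+q[2])/2, np.degrees(np.arctan2(*(q[1]-q[2])[::-1])),[np.linalg.norm(q[0]-q[1]),np.linalg.norm(q[1]-q[2])])
"
```

```text
oval [ 0.49453483 -0.44859977]
[array([ 0.54916449, -0.42548065]), array([ 0.53244545, -0.49366713]), array([ 0.43838154, -0.47151745])] [ 0.49377302 -0.44849905] -13.250330740760033 [np.float64(0.07020628750544274), np.float64(0.09663657097415304)]
```

Emit:
move_arm --commands '[[[0,0,0,0,0,1.9,0.02],[0.005,0.018,0,0,0,0,0.02],[0.0055,0.0175,0,0,0,0,0.02],[0,0,0.02,0,0,0,0.02],[0,0,0.03,0,0,0,0.02],[0,0,0.03,0,0,0,0.02],[0,0,0.02,0,0,0,0.02],[0,0,0.014,0,0,0,0.02],[0,0,0,0,0,0,0.02],[0,0,0,0,0,0,0.02]]]'

```text
t: 10.75
eef_pos: [0.4938, -0.4509, 0.0743]
tool_rot: [0.0, 0.993, -0.121, 0.001]
contact_force: [-0.7, -0.3, -1.2]
gripper_width: 0.441
grasp_force: 45.7
```

```bash
python3 -c "
from h import *
go(.4935,-.448,.052,-13.8);print(bot.get_obs()['contact_force'])"
```

```text
pos [ 0.4938 -0.4509  0.0743] yaw -13.88 shift now [-0.0011 -0.0028  0.0223] turn z -0.08 tiltaxis [ 0.0014 -0.0011 -1.    ] q7 -1.1247445261252622
shift if turned first [-0.001  -0.0027  0.0223]
[-0.67207404 -0.27022447 -1.16932148]
```

Emit:
move_arm --commands '[[[-0.001,-0.0025,0.005,0,0,0,0.02],[0,0,0.006,0,0,0,0.02],[0,0,0.004,0,0,0,0.02],[0,0,0.003,0,0,0,0.02],[0,0,0.002,0,0,0,0.02],[0,0,0.001,0,0,0,0.02],[0,0,0,0,0,0,0.02]]]'

```text
t: 11.62
eef_pos: [0.4928, -0.4477, 0.0523]
tool_rot: [0.0, 0.993, -0.121, 0.0]
contact_force: [-0.6, -0.4, -2.3]
gripper_width: 0.44
grasp_force: 45.7
```

Emit:
move_arm --commands '[[[0,0,0.001,0,0,0,0.02],[0,0,0,0,0,0,0.02]]]'

```text
t: 11.88
eef_pos: [0.493, -0.4478, 0.0517]
tool_rot: [0.0, 0.993, -0.121, 0.0]
contact_force: [-0.9, 0.1, 0.6]
gripper_width: 0.437
grasp_force: 45.9
```

Emit:
move_arm --commands '[[[0,0,0,0,0,0,0.045],[0,0,0,0,0,0,0.06],[0,0,0,0,0,0,0.0854],[0,0,0,0,0,0,0.0854],[0,0,0,0,0,0,0.0854],[0,0,-0.015,0,0,0,0.0854],[0,0,-0.03,0,0,0,0.0854],[0,0,-0.04,0,0,0,0.0854],[0,0,-0.04,0,0,0,0.0854],[0,0,-0.03,0,0,0,0.0854],[0,0,0,0,0,0,0.0854]]]'

```text
t: 13.25
eef_pos: [0.4943, -0.4491, 0.2106]
tool_rot: [0.002, 0.993, -0.121, 0.003]
contact_force: [0.3, 1.0, -0.4]
gripper_width: 0.999
grasp_force: 0.0
```

```bash
python3 -c "
from h import *
im,c,E,o=snap('wg4')
p=np.linalg.inv(E)@np.array([.493,-.448,.115,1]);p=p[:3]/p[2];u=(c['intrinsics']@p)[:2].astype(int);print(u)
seg(im,c,E,u,.115)
t=imaging.calibration('top');m=cv2.imread('pics/top0.png')
print('pink cap',to_plane(t,(140+645/4,165+345/4),.112),[to_plane(t,(140+a/4,165+b/4),.112) for a,b in((630,318),(660,374))])
go(.503,.046,.198,-40)
"
```

```text
[319 248]
rect [ 492.8 -449.2] [28.8 45.9] ang 167.0 mean [ 493.3 -449.2] pca 166.2
pink cap [0.46257326 0.07156895] [array([0.47994694, 0.08101512]), array([0.44400484, 0.06217324])]
pos [ 0.4934 -0.4482  0.2084] yaw -13.88 shift now [-0.1093 -0.4821  0.0094] turn z 26.12 tiltaxis [ 0.0027 -0.002  -1.    ] q7 -1.1343203308895775
shift if turned first [-0.3103 -0.3848  0.0104]
```

View pics/wg4.png

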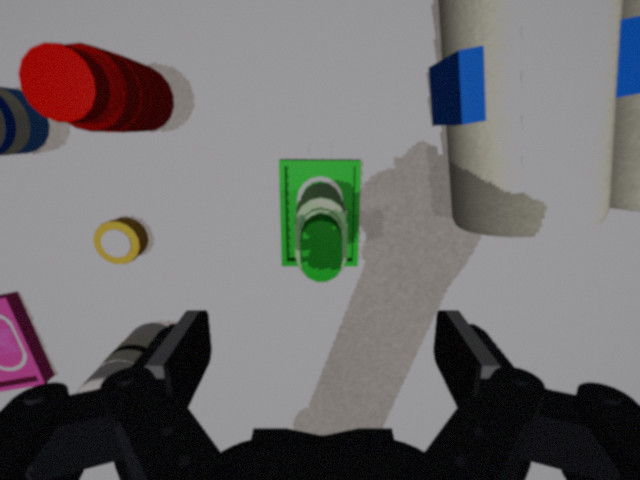

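Emit:
move_arm --commands '[[[-0.012,-0.038,0.001,0,0,0,0.0854],[-0.012,-0.038,0.001,0,0,0,0.0854],[-0.012,-0.038,0.001,0,0,0,0.0854],[-0.012,-0.038,0.001,0,0,0,0.0854],[-0.012,-0.038,0.001,0,0,0,0.0854],[-0.012,-0.038,0.001,0,0,0,0.0854],[-0.012,-0.038,0.001,0,0,0,0.0854],[-0.012,-0.038,0.001,0,0,0,0.0854],[-0.012,-0.038,0.001,0,0,0,0.0854],[-0.012,-0.038,0.001,0,0,0,0.0854],[-0.012,-0.038,0.001,0,0,0,0.0854],[-0.012,-0.038,0.001,0,0,0,0.0854],[-0.011,-0.041,0,0,0,0,0.0854],[0,0,0,0,0,-10.2,0.0854],[0,0,0,0,0,-10.2,0.0854],[0,0,0,0,0,-10.2,0.0854],[0,0,0,0,0,-10.2,0.0854],[0,0,0,0,0,0,0.0854],[0,0,0,0,0,0,0.0854]]]'

```text
t: 15.68
eef_pos: [0.4611, 0.0718, 0.1939]
tool_rot: [-0.0, 0.973, 0.231, -0.0]
contact_force: [0.2, 0.5, -0.3]
gripper_width: 1.001
grasp_force: 0.0
```

```bash
cat >> h.py <<'E'
def pix(c,E,p):
    p=np.linalg.inv(E)@np.array([*p,1]);p=p[:3]/p[2];return (c['intrinsics']@p)[:2].astype(int)
E
python3 -c "
from h import *
im,c,E,o=snap('wp1');u=pix(c,E,(.463,.072,.112));print(u)
seg(im,c,E,u,.112)
go(.463,.072,.047,27)
"
```

```text
[322 248]
rect [465.4  73.5] [44.9 27. ] ang 25.8 mean [466.  74.] pca 26.9
pos [0.4613 0.0719 0.194 ] yaw 26.76 shift now [0.0017 0.0007 0.147 ] turn z -0.24 tiltaxis [-7.e-04 -1.e-04 -1.e+00] q7 -1.4615353178838653
shift if turned first [0.0016 0.0007 0.147 ]
```

View pics/wp1.png

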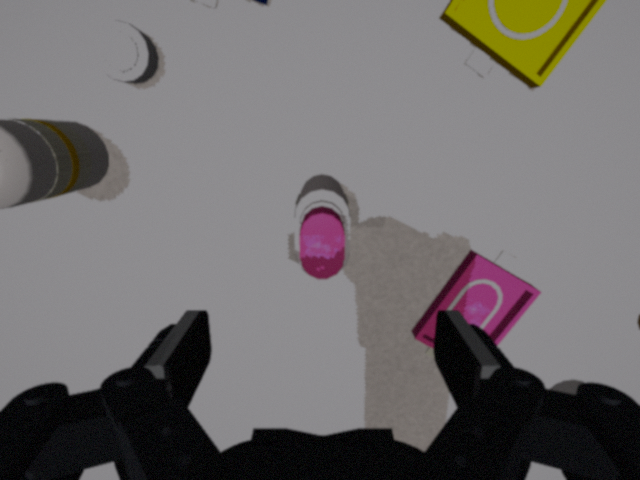

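Emit:
move_arm --commands '[[[0.004,0,0.02,0,0,0,0.0854],[0,0,0.03,0,0,0,0.0854],[0,0,0.03,0,0,0,0.0854],[0,0,0.03,0,0,0,0.0854],[0,0,0.022,0,0,0,0.0854],[0,0,0.014,0,0,0,0.0854],[0,0,0,0,0,0,0.06],[0,0,0,0,0,0,0.03],[0,0,0,0,0,0,0.02],[0,0,0,0,0,0,0.02],[0,0,0,0,0,0,0.02],[0,0,0,0,0,0,0.02]]]'

```text
t: 17.23
eef_pos: [0.4658, 0.0741, 0.0492]
tool_rot: [0.0, 0.973, 0.233, 0.001]
contact_force: [-1.5, 0.9, 6.4]
gripper_width: 0.443
grasp_force: 45.6
```

```bash
python3 -c "
from h import *
im=cv2.imread('pics/wp1.png');c=imaging.calibration('wrist')
o=dict(eef_pos=[.4612,.0719,.194],tool_rot=[0,np.cos(np.radians(13.4)),np.sin(np.radians(13.4)),0]);E=T_tool(o)@c['mount']
q=[to_plane(c,p,.015,E) for p in ((471,251.5),(540,292),(414,332))]
print(q,(q[1]+q[2])/2,np.degrees(np.arctan2(*(q[0]-q[2])[::-1])),np.linalg.norm(q[0]-q[2]),np.linalg.norm(q[0]-q[1]))
go(.441,-.099,.2,-2)
"
```

```text
[array([ 0.49205561, -0.0601001 ]), array([ 0.48757279, -0.13688678]), array([ 0.40057463, -0.05638472])] [ 0.44407371 -0.09663575] -2.3257192309829944 0.09155639128286244 0.07691741769153954
pos [0.4658 0.0741 0.0492] yaw 26.92 shift now [-0.1003  0.1432 -0.1509] turn z 28.92 tiltaxis [ 1.7e-03  4.0e-04 -1.0e+00] q7 -1.5701898667986158
shift if turned first [-0.0188  0.1739 -0.1508]
```

Emit:
move_arm --commands '[[[0,0,-0.015,0,0,0,0.02],[0,0,-0.03,0,0,0,0.02],[0,0,-0.035,0,0,0,0.02],[0,0,-0.035,0,0,0,0.02],[0,0,-0.025,0,0,0,0.02],[0,0,0,0,0,9.6,0.02],[0,0,0,0,0,9.6,0.02],[0,0,0,0,0,9.7,0.02],[-0.005,0.034,0,0,0,0,0.02],[-0.005,0.035,0,0,0,0,0.02],[-0.005,0.035,0,0,0,0,0.02],[-0.005,0.034,0,0,0,0,0.02],[0,0,0,0,0,0,0.02],[0,0,0,0,0,0,0.02]]]'

```text
t: 18.98
eef_pos: [0.4403, -0.063, 0.1887]
tool_rot: [-0.0, 1.0, -0.017, 0.0]
contact_force: [0.1, 0.6, -2.5]
gripper_width: 0.436
grasp_force: 46.3
```

```bash
python3 -c "
from h import *
im,c,E,o=snap('wp2')
go(.441,-.099,.052,-2)
np.save('E.npy',E)"
```

```text
pos [ 0.4404 -0.0626  0.1887] yaw -1.91 shift now [0.0017 0.0364 0.1367] turn z 0.09 tiltaxis [ 4.e-04  4.e-04 -1.e+00] q7 -1.6295534240169929
shift if turned first [0.0019 0.0364 0.1367]
```

View pics/wp2.png

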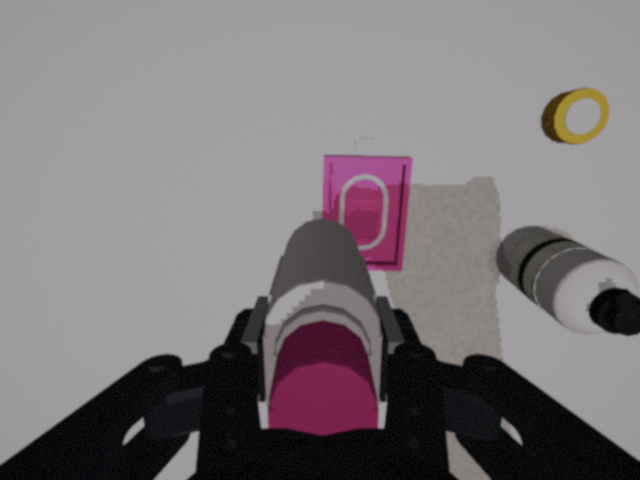

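```bash
python3 -c "
from h import *
c=imaging.calibration('wrist');E=np.load('E.npy')
print('oval',to_plane(c,(364,211),.003,E))
q=[to_plane(c,p,.015,E) for p in ((324,154.5),(411.5,156.5),(402,270))]
print((q[0]+q[2])/2, np.degrees(np.arctan2(*(q[1]-q[2])[::-1])),[np.linalg.norm(q[0]-q[1]),np.linalg.norm(q[1]-q[2])])
"
```

```text
oval [ 0.4423511  -0.10039966]
[ 0.44162375 -0.09976214] -2.8962936831488832 [np.float64(0.07062087525383712), np.float64(0.09786311039368854)]
```

Emit:
move_arm --commands '[[[0.0015,0.018,0,0,0,0.5,0.02],[0.0015,0.019,0,0,0,0,0.02],[0,0,0.02,0,0,0,0.02],[0,0,0.03,0,0,0,0.02],[0,0,0.03,0,0,0,0.02],[0,0,0.02,0,0,0,0.02],[0,0,0.014,0,0,0,0.02],[0,0,0,0,0,0,0.02],[0,0,0,0,0,0,0.02]]]'

```text
t: 20.15
eef_pos: [0.4426, -0.1007, 0.0749]
tool_rot: [0.0, 1.0, -0.022, 0.001]
contact_force: [0.2, 0.3, -2.8]
gripper_width: 0.438
grasp_force: 46.1
```

```bash
python3 -c "
from h import *
go(.4418,-.1,.0522,-2.4);print(bot.get_obs()['contact_force'])"
```

```text
pos [ 0.4426 -0.1007  0.0749] yaw -2.47 shift now [-0.0008 -0.0007  0.0227] turn z -0.07 tiltaxis [ 1.2e-03 -2.0e-04 -1.0e+00] q7 -1.5815659042842116
shift if turned first [-0.0008 -0.0007  0.0227]
[ 0.23102757  0.33118031 -2.77032754]
```

Emit:
move_arm --commands '[[[-0.0005,-0.0005,0.006,0,0,0,0.02],[0,0,0.006,0,0,0,0.02],[0,0,0.004,0,0,0,0.02],[0,0,0.003,0,0,0,0.02],[0,0,0.002,0,0,0,0.02],[0,0,0.001,0,0,0,0.02],[0,0,0,0,0,0,0.02]]]'

```text
t: 21.02
eef_pos: [0.4415, -0.1, 0.0524]
tool_rot: [0.0, 1.0, -0.022, 0.0]
contact_force: [0.5, -0.6, -2.5]
gripper_width: 0.435
grasp_force: 46.1
```

Emit:
move_arm --commands '[[[0,0,0.001,0,0,0,0.02],[0,0,0,0,0,0,0.02]]]'

```text
t: 21.28
eef_pos: [0.4416, -0.1, 0.0522]
tool_rot: [0.0, 1.0, -0.022, 0.0]
contact_force: [-2.9, 1.1, 11.5]
gripper_width: 0.442
grasp_force: 47.8
```

Emit:
move_arm --commands '[[[0,0,0,0,0,0,0.045],[0,0,0,0,0,0,0.06],[0,0,0,0,0,0,0.0854],[0,0,0,0,0,0,0.0854],[0,0,0,0,0,0,0.0854],[0,0,-0.015,0,0,0,0.0854],[0,0,-0.03,0,0,0,0.0854],[0,0,-0.04,0,0,0,0.0854],[0,0,-0.04,0,0,0,0.0854],[0,0,-0.021,0,0,0,0.0854],[0,0,0,0,0,0,0.0854]]]'

```text
t: 22.65
eef_pos: [0.4426, -0.1002, 0.1996]
tool_rot: [0.0, 1.0, -0.022, 0.002]
contact_force: [0.2, 0.7, -0.5]
gripper_width: 0.999
grasp_force: 0.0
```

```bash
python3 -c "
from h import *
im,c,E,o=snap('wp3');seg(im,c,E,pix(c,E,(.441,-.1,.115)),.115)
t=imaging.calibration('top');print('red',to_plane(t,(345+434/4,165+95/4),.112))
go(.631,-.21,.198,40)"
```

```text
rect [ 441.6 -100.6] [27.2 45.3] ang 177.5 mean [ 442.  -100.6] pca 177.6
red [ 0.62242483 -0.32296307]
pos [ 0.4417 -0.1001  0.1982] yaw -2.48 shift now [0.1939 0.1017 0.0006] turn z -42.48 tiltaxis [ 2.e-03 -3.e-04 -1.e+00] q7 -1.5491659680592182
shift if turned first [7.430e-02 2.059e-01 2.000e-04]
```

Emit:
move_arm --commands '[[[0.0385,0.02,0,0,0,0,0.0854],[0.0385,0.02,0,0,0,0,0.0854],[0.0385,0.02,0,0,0,0,0.0854],[0.0385,0.021,0,0,0,0,0.0854],[0.0385,0.021,0,0,0,0,0.0854],[0,0,0,0,0,-10.5,0.0854],[0,0,0,0,0,-10.5,0.0854],[0,0,0,0,0,-10.5,0.0854],[0,0,0,0,0,-10.5,0.0854],[0,0,0,0,0,0,0.0854],[0,0,0,0,0,0,0.0854]]]'

```text
t: 24.08
eef_pos: [0.6289, -0.2101, 0.1964]
tool_rot: [-0.0, 0.942, 0.336, -0.001]
contact_force: [-0.6, 1.4, -0.2]
gripper_width: 0.995
grasp_force: 0.0
```

```bash
python3 -c "
from h import *
im,c,E,o=snap('wb1');seg(im,c,E,pix(c,E,(.631,-.21,.112)),.112,150)
go(.631,-.21,.048,40)"
```

```text
rect [ 639.1 -207.8] [52.4 45. ] ang 39.4 mean [ 639.5 -207.5] pca 42.5
pos [ 0.629  -0.2101  0.1966] yaw 39.36 shift now [0.0017 0.0013 0.1486] turn z -0.64 tiltaxis [-1.1e-03  3.0e-04 -1.0e+00] q7 -0.7417176227311302
shift if turned first [0.0016 0.0012 0.1486]
```

View pics/wb1.png

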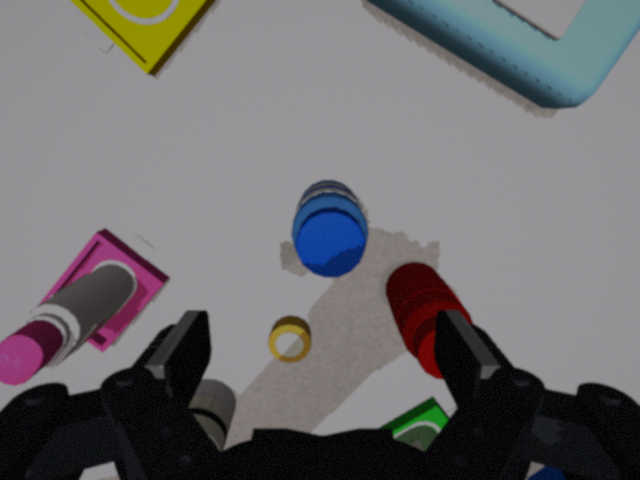

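```bash
python3 -c "
from h import *
c=imaging.calibration('wrist');o=bot.get_obs();E=T_tool(o)@c['mount']
p=to_plane(c,(330.5,241.5),.112,E);print(p);go(p[0],p[1],.048,39.4)"
```

```text
[ 0.63653764 -0.21084921]
pos [ 0.629  -0.2101  0.1966] yaw 39.36 shift now [0.0054 0.0055 0.1486] turn z -0.04 tiltaxis [-1.1e-03  3.0e-04 -1.0e+00] q7 -0.7417176227311302
shift if turned first [0.0053 0.0053 0.1486]
```

Emit:
move_arm --commands '[[[0.005,0.005,0.02,0,0,0,0.0854],[0,0,0.03,0,0,0,0.0854],[0,0,0.03,0,0,0,0.0854],[0,0,0.03,0,0,0,0.0854],[0,0,0.024,0,0,0,0.0854],[0,0,0.014,0,0,0,0.0854],[0,0,0,0,0,0,0.07],[0,0,0,0,0,0,0.05],[0,0,0,0,0,0,0.035],[0,0,0,0,0,0,0.035],[0,0,0,0,0,0,0.035]]]'

```text
t: 25.5
eef_pos: [0.6371, -0.2109, 0.0503]
tool_rot: [0.0, 0.941, 0.338, 0.001]
contact_force: [-1.4, 0.7, 4.0]
gripper_width: 0.616
grasp_force: 48.1
```

```bash
python3 -c "
from h import *
go(.60,.20,.188,39.4)"
```

```text
pos [ 0.6371 -0.2109  0.0503] yaw 39.53 shift now [ 0.2331 -0.3404 -0.1379] turn z 0.13 tiltaxis [ 1.7e-03 -3.0e-04 -1.0e+00] q7 -0.7755187767950382
shift if turned first [ 0.2321 -0.3411 -0.1377]
```

Emit:
move_arm --commands '[[[0,0,-0.015,0,0,0,0.035],[0,0,-0.03,0,0,0,0.035],[0,0,-0.035,0,0,0,0.035],[0,0,-0.035,0,0,0,0.035],[0,0,-0.025,0,0,0,0.035],[0.012,-0.0155,0,0,0,0,0.035],[0.0245,-0.031,0,0,0,0,0.035],[0.0245,-0.031,0,0,0,0,0.035],[0.0245,-0.031,0,0,0,0,0.035],[0.0245,-0.031,0,0,0,0,0.035],[0.0245,-0.031,0,0,0,0,0.035],[0.0245,-0.031,0,0,0,0,0.035],[0.0245,-0.031,0,0,0,0,0.035],[0.0245,-0.031,0,0,0,0,0.035],[0.0245,-0.031,0,0,0,0,0.035],[0.012,-0.0155,0,0,0,0,0.035],[0,0,0,0,0,0,0.035],[0,0,0,0,0,0,0.035]]]'

```text
t: 27.75
eef_pos: [0.6278, 0.1814, 0.1888]
tool_rot: [0.001, 0.941, 0.337, -0.001]
contact_force: [-0.5, -0.7, -1.8]
gripper_width: 0.618
grasp_force: 48.0
```

```bash
python3 -c "
from h import *
im,c,E,o=snap('wb2');np.save('E.npy',E)
go(.6245,.236,.053,39.4)"
```

```text
pos [0.628  0.1811 0.189 ] yaw 39.35 shift now [ 0.0323 -0.0449  0.1359] turn z -0.05 tiltaxis [-3.0e-04 -1.8e-03 -1.0e+00] q7 -1.387050685259949
shift if turned first [ 0.0321 -0.0447  0.136 ]
```

View pics/wb2.png

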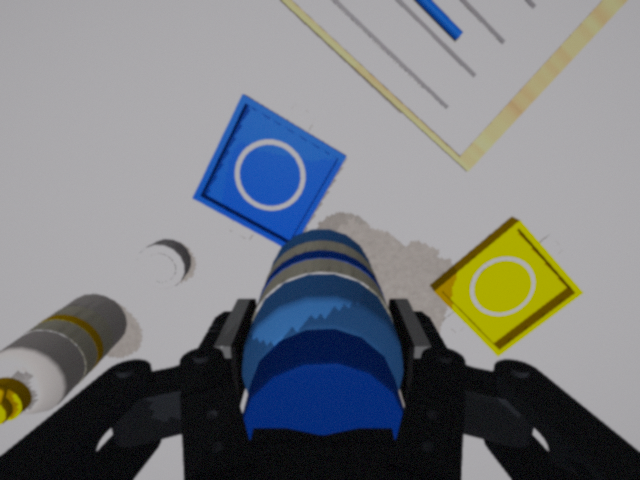

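```bash
python3 -c "
from h import *
c=imaging.calibration('wrist');E=np.load('E.npy')
p=to_plane(c,(270,174.5),.003,E);a,b=[to_plane(c,q,.015,E) for q in((346,156),(194,197))]
print('blue',p,(a+b)/2,'yellow',to_plane(c,(503,286),.003,E))
go(p[0],p[1],.053,39.4)"
```

```text
blue [0.62636008 0.23704799] [0.62640841 0.23624117] yellow [0.68159181 0.00842041]
pos [0.628  0.1811 0.189 ] yaw 39.35 shift now [ 0.0344 -0.0445  0.1359] turn z -0.05 tiltaxis [-3.0e-04 -1.8e-03 -1.0e+00] q7 -1.387050685259949
shift if turned first [ 0.0342 -0.0443  0.136 ]
```

Emit:
move_arm --commands '[[[0.017,-0.022,0,0,0,0,0.035],[0.017,-0.022,0,0,0,0,0.035],[0,0,0.02,0,0,0,0.035],[0,0,0.03,0,0,0,0.035],[0,0,0.03,0,0,0,0.035],[0,0,0.02,0,0,0,0.035],[0,0,0.014,0,0,0,0.035],[0,0,0,0,0,0,0.035],[0,0,0,0,0,0,0.035]]]'

```text
t: 28.92
eef_pos: [0.6267, 0.2397, 0.0763]
tool_rot: [-0.0, 0.941, 0.338, 0.001]
contact_force: [0.5, -0.1, -2.5]
gripper_width: 0.616
grasp_force: 47.9
```

```bash
python3 -c "
from h import *
go(.6263,.2367,.0525,39.4);print(bot.get_obs()['contact_force'])"
```

```text
pos [0.6267 0.2397 0.0763] yaw 39.52 shift now [-0.0023  0.0021  0.0238] turn z 0.12 tiltaxis [ 1.6e-03  7.0e-04 -1.0e+00] q7 -1.5070196141470835
shift if turned first [-0.0022  0.0021  0.0238]
[ 0.53450863 -0.05648671 -2.5293232 ]
```

Emit:
move_arm --commands '[[[-0.0015,0.0015,0.006,0,0,0,0.035],[0,0,0.006,0,0,0,0.035],[0,0,0.005,0,0,0,0.035],[0,0,0.003,0,0,0,0.035],[0,0,0.002,0,0,0,0.035],[0,0,0.001,0,0,0,0.035],[0,0,0,0,0,0,0.035]]]'

```text
t: 29.8
eef_pos: [0.6258, 0.2375, 0.0533]
tool_rot: [0.0, 0.941, 0.338, 0.0]
contact_force: [-3.0, -1.1, 5.2]
gripper_width: 0.617
grasp_force: 48.6
```

Emit:
move_arm --commands '[[[0,0,0,0,0,0,0.06],[0,0,0,0,0,0,0.07],[0,0,0,0,0,0,0.0854],[0,0,0,0,0,0,0.0854],[0,0,0,0,0,0,0.0854],[0,0,-0.015,0,0,0,0.0854],[0,0,-0.03,0,0,0,0.0854],[0,0,-0.04,0,0,0,0.0854],[0,0,-0.04,0,0,0,0.0854],[0,0,-0.03,0,0,0,0.0854],[-0.023,-0.028,0,0,0,0,0.0854],[-0.023,-0.028,0,0,0,0,0.0854],[-0.023,-0.028,0,0,0,0,0.0854],[-0.023,-0.028,0,0,0,0,0.0854],[-0.023,-0.028,0,0,0,0,0.0854],[-0.023,-0.028,0,0,0,0,0.0854],[0,0,0,0,0,8.2,0.0854],[0,0,0,0,0,8.2,0.0854],[0,0,0,0,0,0,0.0854],[0,0,0,0,0,0,0.0854]]]'

```text
t: 32.3
eef_pos: [0.4125, 0.2792, 0.2078]
tool_rot: [-0.0, 0.979, 0.202, 0.0]
contact_force: [-0.3, -0.2, 1.0]
gripper_width: 0.998
grasp_force: 0.0
```

```bash
python3 -c "
from h import *
im,c,E,o=snap('wy1');np.save('E.npy',E)
print(pix(c,E,(.413,.278,.106)))
go(.413,.278,.06,23)"
```

```text
[323 242]
pos [0.4125 0.2791 0.2077] yaw 23.25 shift now [-0.      0.0013  0.1477] turn z 0.25 tiltaxis [ 5.e-04  3.e-04 -1.e+00] q7 -1.9785932932959402
shift if turned first [1.000e-04 1.200e-03 1.477e-01]
```

View pics/wy1.png

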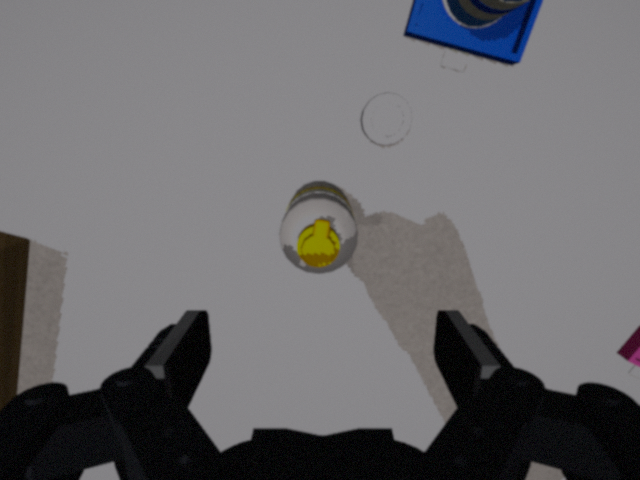

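```bash
python3 -c "
from h import *
c=imaging.calibration('wrist');E=np.load('E.npy')
p=to_plane(c,(318.5,234),.094,E);q=to_plane(c,(319,247),.124,E);s=to_plane(c,(321.5,222),.12,E);print(p,q,s,np.degrees(np.arctan2(*(s-q)[::-1])))
go(p[0],p[1],.06,20)"
```

```text
[0.4137337  0.28192876] [0.41393768 0.28136994] [0.42829127 0.28586752] 17.397957287209053
pos [0.4125 0.2791 0.2077] yaw 23.25 shift now [ 0.0022 -0.0021  0.1477] turn z 3.25 tiltaxis [ 5.e-04  3.e-04 -1.e+00] q7 -1.9785932932959402
shift if turned first [ 0.0022 -0.0022  0.1477]
```

Emit:
move_arm --commands '[[[0.002,-0.002,0.02,0,0,4.5,0.0854],[0,0,0.03,0,0,0,0.0854],[0,0,0.03,0,0,0,0.0854],[0,0,0.03,0,0,0,0.0854],[0,0,0.025,0,0,0,0.0854],[0,0,0.015,0,0,0,0.0854],[0,0,0,0,0,0,0.07],[0,0,0,0,0,0,0.05],[0,0,0,0,0,0,0.035],[0,0,0,0,0,0,0.035],[0,0,0,0,0,0,0.035]]]'

```text
t: 33.72
eef_pos: [0.4141, 0.2823, 0.0583]
tool_rot: [-0.0, 0.987, 0.162, 0.001]
contact_force: [-1.1, -0.5, 6.1]
gripper_width: 0.641
grasp_force: 48.5
```

```bash
python3 -c "
from h import *
go(.62,.02,.2,18.7)"
```

```text
pos [0.4141 0.2823 0.0583] yaw 18.63 shift now [ 0.1116  0.3143 -0.1417] turn z -0.07 tiltaxis [ 0.0018  0.0013 -1.    ] q7 -2.1674372557303476
shift if turned first [ 0.1109  0.3145 -0.1417]
```

Emit:
move_arm --commands '[[[0,0,-0.015,0,0,0,0.035],[0,0,-0.03,0,0,0,0.035],[0,0,-0.035,0,0,0,0.035],[0,0,-0.035,0,0,0,0.035],[0,0,-0.025,0,0,0,0.035],[0.006,0.015,0,0,0,0,0.035],[0.0125,0.0305,0,0,0,0,0.035],[0.0125,0.0305,0,0,0,0,0.035],[0.0125,0.0305,0,0,0,0,0.035],[0.0125,0.0305,0,0,0,0,0.035],[0.0125,0.0305,0,0,0,0,0.035],[0.0125,0.0305,0,0,0,0,0.035],[0.0125,0.0305,0,0,0,0,0.035],[0.0125,0.0305,0,0,0,0,0.035],[0.0125,0.0305,0,0,0,0,0.035],[0.006,0.015,0,0,0,0,0.035],[0,0,0,0,0,0,0.035],[0,0,0,0,0,0,0.035]]]'

```text
t: 35.98
eef_pos: [0.6276, 0.0343, 0.1968]
tool_rot: [-0.0, 0.987, 0.163, -0.001]
contact_force: [-0.0, -0.6, -1.6]
gripper_width: 0.64
grasp_force: 48.3
```

```bash
python3 -c "
from h import *
im,c,E,o=snap('wy2');np.save('E.npy',E)
u=pix(c,E,(.681,.008,.003));print(u);seg(im,c,E,u,.015,90,11)
go(.681,.008,.0613,18.7)"
```

```text
[370 164]
rect [680.4   8.3] [93.8 93.9] ang 174.1 mean [682.6   9. ] pca 11.9
pos [0.6277 0.0346 0.1971] yaw 18.75 shift now [0.042  0.0424 0.1357] turn z 0.05 tiltaxis [-9.e-04  8.e-04 -1.e+00] q7 -1.4716354765851984
shift if turned first [0.042  0.0422 0.1358]
```

View pics/wy2.png

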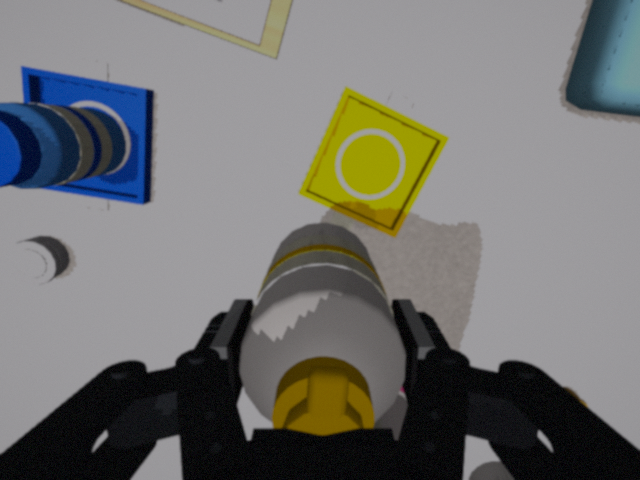

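Emit:
move_arm --commands '[[[0.021,0.021,0,0,0,0,0.035],[0.021,0.021,0,0,0,0,0.035],[0,0,0.02,0,0,0,0.035],[0,0,0.03,0,0,0,0.035],[0,0,0.03,0,0,0,0.035],[0,0,0.02,0,0,0,0.035],[0,0,0.014,0,0,0,0.035],[0,0,0,0,0,0,0.035],[0,0,0,0,0,0,0.035]]]'

```text
t: 37.15
eef_pos: [0.6826, 0.0067, 0.0844]
tool_rot: [0.0, 0.987, 0.162, 0.001]
contact_force: [0.6, 0.5, -2.2]
gripper_width: 0.639
grasp_force: 48.4
```

```bash
python3 -c "
from h import *
go(.681,.008,.0613,18.7);print(bot.get_obs()['contact_force'])"
```

```text
pos [0.6826 0.0067 0.0844] yaw 18.62 shift now [-0.0012 -0.0018  0.0231] turn z -0.08 tiltaxis [ 1.8e-03  2.0e-04 -1.0e+00] q7 -1.4392313380936115
shift if turned first [-0.0011 -0.0018  0.0231]
[ 0.56001805  0.4991497  -2.15481274]
```

Emit:
move_arm --commands '[[[-0.001,-0.0015,0.006,0,0,0,0.035],[0,0,0.006,0,0,0,0.035],[0,0,0.005,0,0,0,0.035],[0,0,0.003,0,0,0,0.035],[0,0,0.002,0,0,0,0.035],[0,0,0,0,0,0,0.035]]]'

```text
t: 37.9
eef_pos: [0.6806, 0.0076, 0.0615]
tool_rot: [0.0, 0.987, 0.162, 0.0]
contact_force: [0.4, -0.4, -0.1]
gripper_width: 0.641
grasp_force: 48.4
```

Emit:
move_arm --commands '[[[0,0,0.001,0,0,0,0.035],[0,0,0,0,0,0,0.035]]]'

```text
t: 38.15
eef_pos: [0.6808, 0.0077, 0.0614]
tool_rot: [0.0, 0.987, 0.162, 0.0]
contact_force: [-2.1, -0.9, 5.6]
gripper_width: 0.64
grasp_force: 49.0
```

Emit:
move_arm --commands '[[[0,0,0,0,0,0,0.06],[0,0,0,0,0,0,0.07],[0,0,0,0,0,0,0.0854],[0,0,0,0,0,0,0.0854],[0,0,0,0,0,0,0.0854],[0,0,-0.015,0,0,0,0.0854],[0,0,-0.03,0,0,0,0.0854],[0,0,-0.04,0,0,0,0.0854],[0,0,-0.04,0,0,0,0.0854],[0,0,-0.04,0,0,0,0.0854],[-0.03,0,0,0,0,0,0.0854],[-0.04,0,0,0,0,0,0.0854],[-0.04,0,0,0,0,0,0.0854],[-0.03,0,0,0,0,0,0.0854],[0,0,0,0,0,0,0.0854],[0,0,0,0,0,0,0.0854]]]'

```text
t: 40.15
eef_pos: [0.5487, -0.0368, 0.2264]
tool_rot: [0.0, 0.987, 0.162, 0.001]
contact_force: [0.5, -0.0, 0.7]
gripper_width: 1.002
grasp_force: 0.0
```

```bash
python3 -c "
from h import *
im,c,E,o=snap('end_w');s=imaging.read_camera('side')[:,:,::-1]
cv2.imwrite('pics/end_s.png',np.hstack([cv2.resize(s,(400,300)),cv2.resize(im,(400,300))]))
s=cv2.imread('pics/end_s.png');
big=cv2.resize(imaging.read_camera('side')[100:340,150:470,::-1],(400,300));t=cv2.resize(imaging.read_camera('top')[:,:,::-1],(400,300))
cv2.imwrite('pics/end_s.png',np.vstack([s,np.hstack([big,t])]))"
```

```text
(no output)
```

View pics/end_s.png

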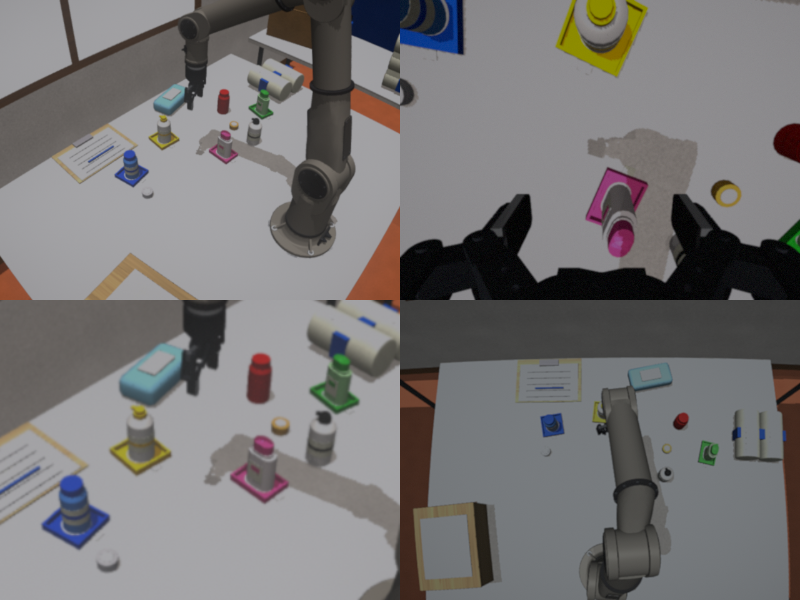

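All four bottles stand upright in their trays, centred. The black pump and the red bottle haven't moved, and the gripper is clear.

```bash
python3 -c "
from station import bot
print(bot.hand_in())"
```

```text
the job is handed in; nothing more can be done
None
```

The job is handed in at about 40 s: the green, pink, blue and yellow bottles stand upright in the middle of their matching trays, the two flat ones aligned with the tray's long side, and the black pump was left where it was.

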